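# Clamp the jar in the cam-lever jar vise

### The arm

A 7-joint arm with a two-finger parallel gripper is mounted at the origin on the work surface; the furniture and walls round the work are solid. World frame = base frame: x ahead of the robot, y to its left, z up, the work surface at z = 0. Lengths are in m, angles in rad, forces in N, time in s.
With the tool pointing down it reaches from about 0.4 to 0.85 m from the base axis. Payload 4.4 kg.
Tool frame: the origin (TCP) lies midway between the tips of the shut fingers; the grasp point (between the pads) lies 19 mm behind it; z points along the fingers, y is the line along which they close (so a half turn about z gives the same grasp; the last joint's range is limited). The gripper opens to 94 mm and grips with 3 to 60 N. Pads are 16 mm wide; open, the fingers measure 119 mm over their backs; the gripper's body (75 mm by 177 mm) begins 78 mm behind the grasp point.
Start: joints at [-1.174, 0.628, 0.038, 1.517, -0.027, 0.996, -0.02], TCP at [0.29, 0.582, 0.167] pointing down, gripper open.
Joint ranges: [-3.06, 3.06], [-0.37, 2.12], [-1.25, 1.32], [0.18, 2.47], [-1.1, 4.24], [0.23, 1.98], [-2.94, 2.94]. Speed limits (rad/s): [2.57, 2.57, 3.14, 3.14, 3.14, 3.14, 3.14].

### API

Orientations are given as a rotation vector (axis times angle).
In Python, from workcell import get_state, capture, close_job, trace gives the robot as it stands.
- The arm moves only by the shell command python3 -m creep 'ROWS' [OPENING]. ROWS is JSON, a list of rows, each an object of numbers: "x", "y", "z": the shift along the tool's x, y, z in mm; "roll": the turn about the tool's z in degrees. A call has 1 to 20 rows; each row shifts and turns the commanded pose from where the row before left it, along the tool's axes as they then stand; what a row does not reach is not made up. A row lasts 1/8 s, in which the tool goes at most 62.5 mm and 10.7 degrees, less where a joint would pass 70% of its speed; a pose out of reach is approached as far as the arm can. A call is refused whole if a number of a shift passes 62.5 or a number of a turn 10.7, either way. A call with a gripper value outside its range is refused whole. OPENING is the gripper command: -1 is shut, 1 is fully open, values between are in proportion, set as the call begins (- or left out, the last holds). The fingers move at their own pace and stop on an object; the grip force is fixed at half the most. Time passes only in rows, so rows that do not move let the fingers close. It gives the time, the measured TCP pose, the force, the opening and the grip force at its end, in the units of the state.
- get_state(): the state, without advancing time (a new reading comes with each control period).
- capture(name): name is "scene" or "top"; returns a dict with "img" (480x640x3 uint8, red, green, blue), "camera_matrix" (3x3 intrinsics, pixels), "R" (3x3) and "t" (3): a world point X has camera coordinates R X + t. Camera axes: x right, y down, z forward; pixel columns grow to the right and rows downward; lengths in m; the calibration is good to about 2 mm. A picture is of the moment at which its call begins. There is no depth.
- close_job(): hands the job in; it is judged then, once.
Trained networks look in a picture, given as the dict that the camera call returned (one of the last four; its "shot" number tells which), for a name from the list of things; names that differ only in an ending like _2 or _b are one class to them, and where a whole thing is asked for, a point or a joint stands for the part that bears it (a point fixed in the world has none). Each returns a list of dicts, best first, with "p" (0 to 1); they miss things now and then, are a little off and sometimes report something else, mostly with a low value. They report only what shows in the picture. A call takes as long as a camera call. They do not tell look-alikes from the thing itself.
- trace(picture, query): "pixels" (480x640 bool, what is visible of it) and "bbox" ([left, top, right, bottom] in pixels, round what is visible of it).
The state is a dict: "time_s": time; "joint_pos": joint angles; "joint_vel": joint speeds; "joint_torque": joint torques, N m; "eef_pos": TCP position; "tool_rot": TCP orientation; "wrist_force": force on the tool from outside, world axes, zero at the start; "torque": the same for the moment, N m; "opening": finger opening in m; "grip_force": force on a finger pad.
Only numpy, scipy, OpenCV 4.12 (cv2) and the standard library are available. Lean on these libraries where they do the work, as an engineer would, in place of code of your own. Each camera call takes 0.05 s, during which the arm holds its last target. There are 200 camera calls.

### The job

Stand the lidded jar upright in the jar vise, between the V-shaped jaw and the flat jaw, and let go of it. Then swing the vise's lever round, away from the robot's side to the vise's outer end, until it snaps past its centre, so that the jar stays clamped by itself. Push gently: feel the snap and stop there, do not force the lever against its stop, and leave the other things where they are.

Things in the scene. Friction and masses are not known exactly. Their poses are not given: they have to be found in the camera images.
- jar: Round glass jar with a black lid, 60 mm across (lid 63 mm), 94 mm tall, 0.25 to 0.45 kg; stands free on the worktop. Origin: centre of its underside; z up. Grip it by the lid or just below, from above.
- vise: Grey jar vise fixed to the worktop. Origin: on the worktop under the jar's place; y is the clamping direction. Base plate 110 mm (x) by 235 mm (y -167 to +67), top 12 mm up. Fixed steel V jaw at +y and flat rubber-faced jaw at -y, tops 58 mm up; the flat face is 42 mm from the origin when fully open and moves up to 12 mm toward +y.
- seat (a point): Point on the base plate's top (12 mm above the worktop) where the jar's underside centre stands when the jar (60 mm across at jaw height) touches both faces of the V jaw. Axes as the vise's. With the lever open the jar has 5 to 12 mm of play from here toward -y; the closing jaw pushes it home.
- pivot (a point): Vertical axis of the lever and its cam, at y = -115 mm on the vise, this point 68 mm above the worktop. The cam is found up to 29 degrees along its swing and the handle may be set up to 20 degrees either way on its hub, so the lever's direction does not tell where dead centre lies: 74 to 115 degrees anticlockwise from the vise's -x. The stop is 6 degrees farther.
- knob (a point): Middle of the upright black knob (18 to 20 mm across, 52 to 98 mm above the worktop) at the lever's end, 90 mm from the pivot; this point 80 mm above the worktop. x points from knob to pivot. Open, the lever points within about 40 degrees of the vise's -x; it closes anticlockwise seen from above, to within about 30 degrees of the vise's -y.
- lever: The steel lever (bar 12 mm thick, 60 mm above the worktop). Origin on the pivot axis, -x points to the knob. Loose at first; in the last 45 degrees springs resist with up to about 14 N at the knob, fading to nothing at dead centre; let go there, it springs back. Past dead centre it snaps on by itself 6 degrees (9 mm at the knob) to a hard stop and stays. Never load it with more than 25 N.
- jaw: The sprung flat jaw, 50 mm wide, from 16 to 58 mm above the worktop; driven by the lever. Clamped, it presses the jar with about 18 to 25 N. Origin: on the worktop level under its plate, 10 mm behind its rubber front face.
- candle: Bystander: candle in a clear glass, 76 mm across, 90 mm tall; may stand at the jar's usual place. Origin: underside centre.
- spice_a: Bystander: spice jar with yellow cap, 42 mm across, 106 mm tall, at the back. Origin: underside centre.
- spice_b: Bystander: spice jar with black cap, 40 mm across, 105 mm tall, at the back. Origin: underside centre.
- mug: Bystander: white mug, 83 by 113 by 93 mm tall, at the back. Origin: underside centre.
- tin: Bystander: dark green hinged tin box, 75 by 109 by 74 mm tall, at the back left. Origin: underside centre.
Things that resemble listed ones, but are neither listed nor needed, are in the scene too. What is shaped like the jar but turquoise is not meant.

How it is judged:
On the way, in this order (a step that is already met when the one before it is completed fails the run):
1. the jar stands upright on the base plate between the jaws, released, the flat jaw not yet pressing it (horizontal distance between jar and seat below 0.02 m and z of jar in the frame of seat between -0.004 and 0.004 m and angle between jar's own z axis and vertical below 0.08 rad and contact force between the fingers and jar below 0.1 N and linear speed of jar below 0.02 m/s and contact force between jaw and jar below 3 N), for 0.2 s.
2. the lever is over centre: the jaw clamps the jar with more than 10 N with the lever at rest and nothing pushing it (contact force between jaw and jar above 10 N and contact force between anything else and lever below 0.5 N and angular speed of lever below 0.05 rad/s), for 0.3 s.
At the end, for the whole second after the job is handed in: The jar stands upright (within 0.08 rad) on the vise's base plate (within 4 mm), within 10 mm of the seat point, clamped by the flat jaw with more than 10 N, the lever at rest and held over centre by itself, nothing touching it (all of step 2 and horizontal distance between jar and seat below 0.01 m and z of jar in the frame of seat between -0.004 and 0.004 m and angle between jar's own z axis and vertical below 0.08 rad and linear speed of jar below 0.01 m/s).
It fails at once if the lever is loaded with more than 25 N (contact force between anything else and lever above 25 N).
It fails at once if another thing is moved by more than 30 mm or tipped over (distance of any of candle, spice_a, spice_b, mug, tin from where it was at the start of the episode above 0.03 m or angle between any of candle, spice_a, spice_b, mug, tin's own z axis and vertical above 0.5 rad).
It also fails if it takes over 72 s, if anything falls off the work surface, if the arm or the gripper's body presses on something with over 40 N, if the wrist force passes 120 N, or if a joint passes its speed limit or range.

## Working session

There is one attempt and no reset: what is moved stays moved. The work goes in short steps, Python scripts to look and compute and a shell command to move; the robot and the scene stay as the last step left them, time stands still between calls to the robot, and variables do not carry over. Pictures are saved under pics/ and viewed, at most 10 in all, crops included, and the job is handed in when it is done.

```bash
mkdir -p pics; ls
cat > h.py <<'E'
import numpy as np, cv2
from workcell import get_state, capture, close_job, trace
def ray(c,u,v,z):
    d=np.linalg.inv(c["camera_matrix"])@np.array([u,v,1.]); R=np.array(c["R"]);t=np.array(c["t"])
    o=-R.T@t; d=R.T@d; return o+d*(z-o[2])/d[2]
def proj(c,X):
    p=np.array(c["camera_matrix"])@(np.array(c["R"])@np.array(X)+np.array(c["t"])); return p[:2]/p[2]
def save(c,n): cv2.imwrite(n,cv2.cvtColor(c["img"],cv2.COLOR_RGB2BGR))
E
python3 - <<'E'
from h import *
s=get_state(); print(s["eef_pos"],s["tool_rot"],s["opening"],s["time_s"])
a=capture("scene");b=capture("top")
save(a,"pics/s1.png");save(b,"pics/t1.png")
for n,c in(("scene",a),("top",b)):
    print(n,"cam",-np.array(c["R"]).T@np.array(c["t"]))
    for q in("jar","vise","knob","lever","jaw","candle"):
        for d in trace(c,q)[:3]:
            v,u=np.nonzero(d["pixels"]); print(q,round(d["p"],2),d["bbox"],u.mean().round(1) if len(u) else None,v.mean().round(1) if len(v) else None)
E
```

```text
pics
[0.28983953 0.58102176 0.16579948] [-7.20335400e-01 -3.05749197e+00  2.71461445e-03] 0.09388107198547295 0.0
scene cam [ 0.1125222  -0.3677702   0.70618084]
jar 0.91 [212.9, 218.8, 251.9, 270.1] 231.3 244.0
jar 0.82 [225.7, 262.8, 268.0, 326.4] 247.7 293.0
vise 0.59 [298.6, 241.9, 432.8, 344.4] 365.7 296.1
knob 0.87 [359.9, 287.6, 405.8, 333.3] 379.8 309.0
lever 0.9 [359.3, 289.7, 405.9, 331.9] 380.7 308.6
lever 0.48 [215.2, 220.0, 249.5, 269.7] 231.2 244.6
lever 0.3 [356.4, 267.6, 376.0, 298.0] 364.7 282.9
jaw 0.56 [354.4, 268.4, 375.8, 299.0] 364.6 283.3
candle 0.88 [257.7, 182.2, 297.6, 239.2] 278.4 209.3
candle 0.55 [354.1, 267.2, 374.5, 298.9] 364.4 283.8
candle 0.38 [361.4, 289.9, 402.3, 330.7] 380.4 309.0
top cam [0.40684615 0.04696886 1.16776183]
jar 0.83 [239.4, 274.9, 271.6, 304.7] 256.3 289.3
jar 0.81 [295.9, 299.8, 328.5, 333.4] 311.6 317.2
vise 0.71 [322.3, 202.9, 435.1, 280.4] 378.6 237.5
knob 0.65 [288.1, 138.3, 308.2, 171.1] 299.3 151.2
knob 0.59 [404.0, 221.6, 420.4, 276.4] 411.7 249.8
lever 0.65 [405.0, 223.4, 416.0, 280.9] 411.5 249.2
lever 0.34 [287.0, 137.4, 308.6, 168.6] 299.1 151.3
jaw 0.66 [374.3, 223.4, 383.1, 249.5] 377.2 234.6
jaw 0.51 [324.2, 203.5, 435.1, 277.5] 378.2 237.7
jaw 0.44 [202.6, 133.6, 263.7, 176.2] 233.0 154.4
candle 0.73 [231.3, 203.2, 272.2, 243.5] 250.8 222.0
candle 0.73 [204.2, 132.7, 261.0, 176.8] 233.2 154.5
candle 0.64 [319.7, 205.1, 438.1, 276.8] 378.4 237.8
```

Run:
```python
import cv2
a=cv2.imread("pics/s1.png")[160:360,180:460];b=cv2.imread("pics/t1.png")[110:350,190:450]
cv2.imwrite("pics/s1c.png",cv2.resize(a,None,fx=2.8,fy=2.8,interpolation=2));cv2.imwrite("pics/t1c.png",cv2.resize(b,None,fx=2.5,fy=2.5,interpolation=2))
```

```text
(no output)
```

View pics/s1c.png

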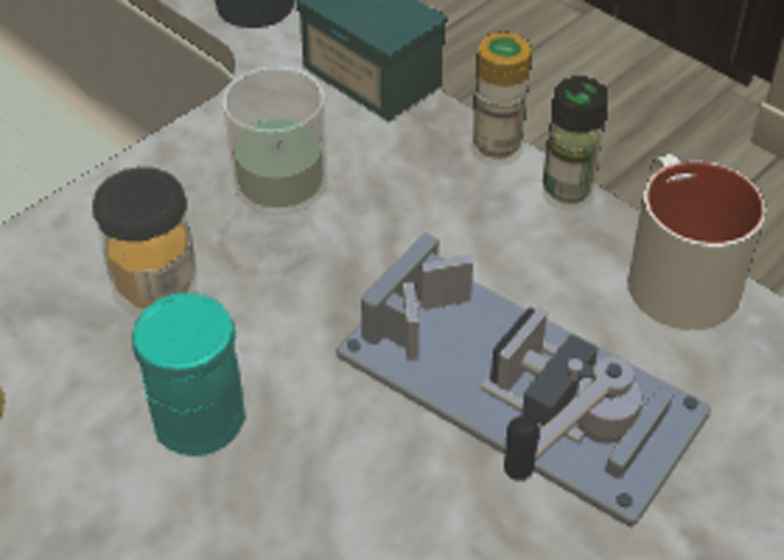

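View pics/t1c.png

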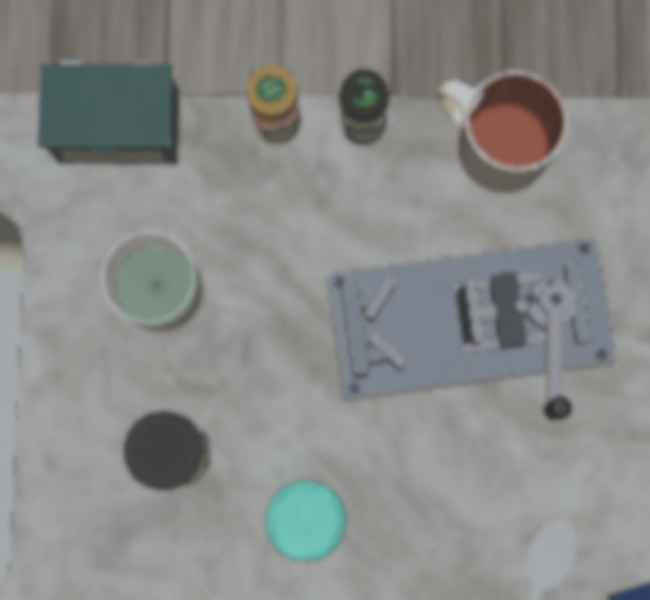

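The scene view shows the black-lid jar at about (231,244), the turquoise look-alike at (248,293) and the vise with its lever towards the robot. In the top view the jar lid is at (256,289), the plate corners are near (322,220), (428,205), (436,255) and (328,270), and the knob is at (413,273).

```bash
cat > m.py <<'E'
from h import *
from scipy.optimize import least_squares
a=capture("scene");b=capture("top")
C=np.array([[55,67],[55,-167.4],[-55,-167.4],[-55,67]])/1000
tp=np.array([[330,275],[594,238],[614,362],[346,399]])/2.5+[190,110]
tp=tp-0.3
sp={1:(710,407),2:(633,524),3:(338,352)}
g=cv2.cvtColor(b["img"],cv2.COLOR_RGB2GRAY)
tp=cv2.cornerSubPix(g,tp.astype(np.float32).reshape(-1,1,2),(3,3),(-1,-1),(3,30,.01)).reshape(-1,2); print(tp)
W=lambda p,q,z:np.array([p[0]+np.cos(p[2])*q[0]-np.sin(p[2])*q[1],p[1]+np.sin(p[2])*q[0]+np.cos(p[2])*q[1],z])
def f(p):
    r=[proj(b,W(p,C[i],.012))-tp[i] for i in range(4)]
    r+=[proj(a,W(p,C[i],.012))-(np.array(v)/2.8+[180,160]) for i,v in sp.items()]
    return np.concatenate(r)
x0=ray(b,378,237,.012)
s=least_squares(f,[x0[0],x0[1]+.05,.14],loss="soft_l1"); p=s.x
print("vise",p,np.degrees(p[2]),f(p).round(1))
pv=W(p,(0,-.115),.068); print("pivot",pv, "px",proj(b,pv),proj(a,pv))
k=ray(b,412.6,273,.098); print("knob top-cam",k,np.linalg.norm(k[:2]-pv[:2]),"lever dir deg from vise -x",np.degrees(np.arctan2(*(k-pv)[[1,0]])-p[2])-180)
print("knob scene top",ray(a,520/2.8+180,425/2.8+160,.098))
j=ray(b,164/2.5+190,450/2.5+110,.094);print("jar top",j)
d=[d for d in trace(a,"jar") if d["bbox"][1]<240][0]; print(d["bbox"]); print("jar scene lid",ray(a,140/2.8+180,203/2.8+160,.092))
for q in("candle",):
    print(q,ray(b,151/2.5+190,280/2.5+110,.09))
print("turq",ray(b,306/2.5+190,520/2.5+110,.094),"mug",ray(b,515/2.5+190,120/2.5+110,.093))
E
python3 m.py
```

```text
[[324.18625 219.03384]
 [425.98068 206.2266 ]
 [432.8422  255.17735]
 [327.26248 270.5    ]]
vise [ 0.54618465 -0.00963663  0.14399967] 8.250573118031449 [-3.5  0.4  3.  -1.   4.2  0.7  0.1 -0.1  0.6 -0.3 -0.2 -0.  -2.3 -1.2]
pivot [ 0.56268744 -0.12344637  0.068     ] px [412.69009811 229.96326789] [398.67580434 292.37407284]
knob top-cam [ 0.47348215 -0.11791905  0.098     ] 0.08937636701171801 lever dir deg from vise -x -11.796191492591333
knob scene top [ 0.47305261 -0.12082109  0.098     ]
jar top [0.4366194  0.18862443 0.094     ]
[214.4, 219.9, 252.7, 272.1]
jar scene lid [0.436209   0.18543589 0.092     ]
candle [0.57163004 0.20358073 0.09      ]
turq [0.38393645 0.07664702 0.094     ] mug [ 0.70556359 -0.08708923  0.093     ]
```

```bash
sed -i 's/^tp=cv2.*$//' m.py; python3 m.py
```

```text
vise [ 0.54660816 -0.00997134  0.14760157] 8.456947243407313 [-0.9 -0.4  1.7 -0.1  1.9  0.9 -0.4  1.   0.9 -0.6  0.3 -0.2 -2.  -1.1]
pivot [ 0.56352078 -0.12372091  0.068     ] px [412.82199275 229.55855855] [399.0911606  292.18970381]
knob top-cam [ 0.47348215 -0.11791905  0.098     ] 0.09022536005462199 lever dir deg from vise -x -12.143844696807918
knob scene top [ 0.47305261 -0.12082109  0.098     ]
jar top [0.4366194  0.18862443 0.094     ]
[213.4, 220.7, 250.0, 270.7]
jar scene lid [0.436209   0.18543589 0.092     ]
candle [0.57163004 0.20358073 0.09      ]
turq [0.38393645 0.07664702 0.094     ] mug [ 0.70556359 -0.08708923  0.093     ]
```

```bash
python3 -m creep '[{"roll":9.2},{"roll":9.2},{"roll":9.2},{"roll":9.2},{"roll":9.2},{"roll":9.2},{"x":-41,"y":8.7},{"x":-41,"y":8.7},{"x":-41,"y":8.7},{"x":-41,"y":8.7},{"x":-41,"y":8.7},{"x":-41,"y":8.7},{"x":-41,"y":8.7},{"x":-41,"y":8.7},{"x":-41,"y":8.7},{"x":-42,"y":8.7},{}]' 1
```

```text
$[0]: bad value
```

```bash
python3 -m creep '[{"x":0,"y":0,"z":0,"roll":9.2}]' 1; python3 -m creep '[{"x":0,"y":0,"z":0,"roll":9}]' 1
```

```text
time_s: 1.12
eef_pos: [0.2902, 0.5816, 0.1667]
tool_rot: [-0.97, -2.988, -0.0]
wrist_force: [-0.6, 0.8, -0.1]
opening: 0.0941
grip_force: 0.0
time_s: 1.25
eef_pos: [0.2902, 0.5816, 0.1667]
tool_rot: [-1.203, -2.902, -0.0]
wrist_force: [-0.4, 0.2, 0.6]
opening: 0.0942
grip_force: 0.0
```

```bash
python3 -m creep '[{"x":0,"y":0,"z":0,"roll":9.2},{"x":0,"y":0,"z":0,"roll":9.2},{"x":0,"y":0,"z":0,"roll":9.2},{"x":0,"y":0,"z":0,"roll":9.2},{"x":-41,"y":8.7,"z":0,"roll":0},{"x":-41,"y":8.7,"z":0,"roll":0},{"x":-41,"y":8.7,"z":0,"roll":0},{"x":-41,"y":8.7,"z":0,"roll":0},{"x":-41,"y":8.7,"z":0,"roll":0},{"x":-41,"y":8.7,"z":0,"roll":0},{"x":-41,"y":8.7,"z":0,"roll":0},{"x":-41,"y":8.7,"z":0,"roll":0},{"x":-41,"y":8.7,"z":0,"roll":0},{"x":-42,"y":8.7,"z":0,"roll":0},{"x":0,"y":0,"z":0,"roll":0}]' 1
```

```text
time_s: 3.12
eef_pos: [0.4381, 0.1846, 0.1671]
tool_rot: [2.058, 2.372, 0.0]
wrist_force: [0.6, 0.2, -0.5]
opening: 0.0941
grip_force: 0.0
```

```bash
python3 -m creep '[{"x":2.6,"y":-1.2,"z":20,"roll":0},{"x":0,"y":0,"z":25,"roll":0},{"x":0,"y":0,"z":25,"roll":0},{"x":0,"y":0,"z":20,"roll":0},{"x":0,"y":0,"z":11,"roll":0},{"x":0,"y":0,"z":0,"roll":0}]' 1; python3 -m creep '[{"x":0,"y":0,"z":0,"roll":0},{"x":0,"y":0,"z":0,"roll":0},{"x":0,"y":0,"z":0,"roll":0},{"x":0,"y":0,"z":0,"roll":0},{"x":0,"y":0,"z":0,"roll":0},{"x":0,"y":0,"z":0,"roll":0},{"x":0,"y":0,"z":0,"roll":0},{"x":0,"y":0,"z":0,"roll":0}]' -1
```

```text
time_s: 3.88
eef_pos: [0.4348, 0.1909, 0.0652]
tool_rot: [-2.05, -2.38, 0.001]
wrist_force: [0.2, -0.8, -0.3]
opening: 0.0938
grip_force: 0.0
time_s: 4.88
eef_pos: [0.4352, 0.1904, 0.0656]
tool_rot: [-2.051, -2.38, 0.0]
wrist_force: [0.5, 0.5, -0.4]
opening: 0.0173
grip_force: 0.0
```

Run:
```python
from h import *
a=capture("scene");b=capture("top")
A=cv2.resize(a["img"][160:360,150:430],None,fx=2,fy=2);B=cv2.resize(b["img"][160:360,190:390],None,fx=2,fy=2)
cv2.imwrite("pics/c2.png",cv2.cvtColor(cv2.resize(np.hstack([A,B]),None,fx=.83,fy=.83),cv2.COLOR_RGB2BGR)); print(get_state()["opening"],get_state()["grip_force"])
```

```text
0.009429289406517626 0.0
```

View pics/c2.png

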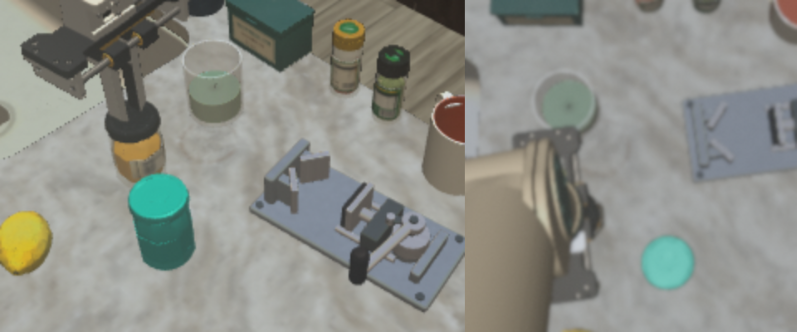

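Run:
```python
from h import *
a=capture("scene");b=capture("top");s=get_state();print(s["eef_pos"],s["opening"])
e=np.array(s["eef_pos"])
for c in(a,b): print(proj(c,e),proj(c,e+[0,0,.05]),[(d["p"],d["bbox"]) for d in trace(c,"jar")])
A=a["img"][180:280,190:290];B=b["img"][220:320,200:300]
cv2.imwrite("pics/c3.png",cv2.cvtColor(cv2.resize(np.hstack([A,B]),None,fx=4,fy=4,interpolation=2),cv2.COLOR_RGB2BGR))
```

```text
[0.43525276 0.19036984 0.06563248] 0.0021341882082551223
[229.92859577 241.07977904] [226.19923046 222.525145  ] [(0.98, [226.9, 261.1, 268.0, 323.3]), (0.64, [213.9, 219.2, 254.1, 270.6])]
[256.56201259 291.09078983] [253.19014351 290.37128221] [(0.59, [298.6, 302.3, 326.6, 336.4]), (0.47, [263.2, 279.2, 273.0, 302.7])]
```

View pics/c3.png

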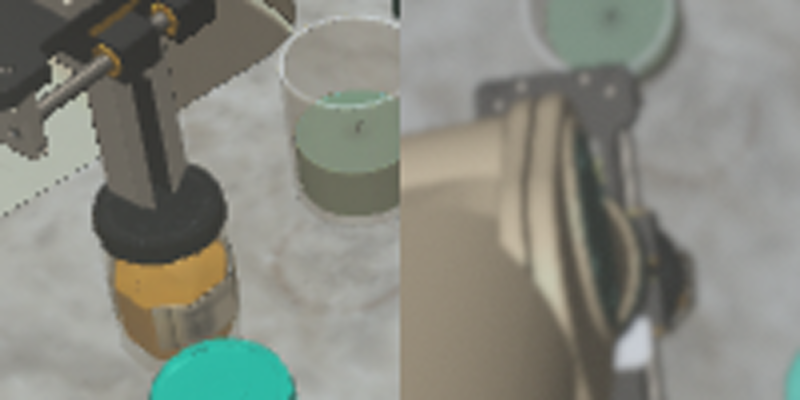

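View pics/s1.png

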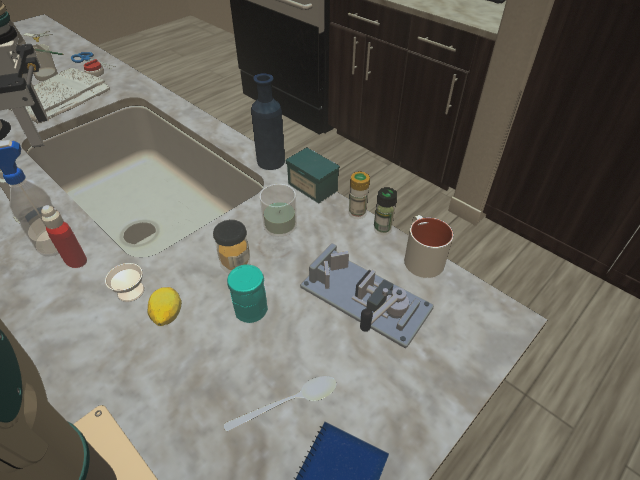

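The picture shows the shut fingers ending at the lid's top at about (227,231), and the jar has not moved. I'll raise the tool and compare the real tip position with the reported one.

```bash
python3 -m creep '[{"x":0,"y":0,"z":-25,"roll":0},{"x":0,"y":0,"z":-35,"roll":0},{"x":0,"y":0,"z":-30,"roll":0},{"x":0,"y":0,"z":0,"roll":0},{"x":0,"y":0,"z":0,"roll":0}]' -
python3 - <<'E'
from h import *
a=capture("scene");b=capture("top");s=get_state();print(s["eef_pos"],s["opening"])
e=np.array(s["eef_pos"])
print([(d["p"],d["bbox"]) for d in trace(a,"jar")])
A=np.ascontiguousarray(cv2.resize(a["img"][160:280,170:290],None,fx=5,fy=5,interpolation=2))
for dz in(0,.03):
    u,v=(proj(a,e+[0,0,dz])-[170,160])*5; cv2.circle(A,(int(u),int(v)),4,(255,0,0) if dz==0 else (0,0,255),-1)
cv2.imwrite("pics/c4.png",cv2.cvtColor(A,cv2.COLOR_RGB2BGR))
E
```

```text
time_s: 5.8
eef_pos: [0.4346, 0.1903, 0.155]
tool_rot: [-2.05, -2.379, 0.001]
wrist_force: [0.4, -0.3, -0.8]
opening: 0.0005
grip_force: 0.0
[0.43434328 0.19000886 0.15456983] 0.0004676355006784951
[(0.84, [229.6, 265.3, 268.6, 324.0]), (0.57, [215.3, 221.7, 252.1, 271.4])]
```

View pics/c4.png

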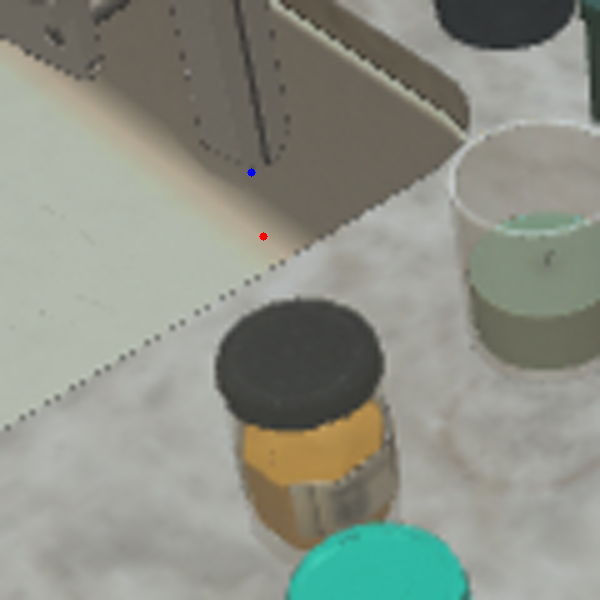

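The tip shows about 33 mm above where the reported TCP projects, so the z reading looks biased. I'll touch the lid, whose height is known, to measure the bias.

```bash
python3 -m creep '[{"x":0,"y":0,"z":25,"roll":0},{"x":0,"y":0,"z":35,"roll":0},{"x":0,"y":0,"z":26,"roll":0},{"x":0,"y":0,"z":0,"roll":0},{"x":0,"y":0,"z":0,"roll":0}]' - | egrep "eef|wrist"; for i in 1; do python3 -m creep '[{"x":0,"y":0,"z":2,"roll":0},{"x":0,"y":0,"z":0,"roll":0}]' - | egrep "eef|wrist"; python3 -m creep '[{"x":0,"y":0,"z":2,"roll":0},{"x":0,"y":0,"z":0,"roll":0}]' - | egrep "eef|wrist";python3 -m creep '[{"x":0,"y":0,"z":2,"roll":0},{"x":0,"y":0,"z":0,"roll":0}]' - | egrep "eef|wrist"; done
```

```text
eef_pos: [0.4356, 0.1903, 0.07]
wrist_force: [0.7, -0.2, -1.2]
eef_pos: [0.4357, 0.1907, 0.0683]
wrist_force: [0.1, -0.1, 0.4]
eef_pos: [0.4353, 0.1904, 0.0657]
wrist_force: [1.4, -0.4, -0.2]
eef_pos: [0.4352, 0.1903, 0.0635]
wrist_force: [0.1, 0.5, -0.4]
```

```bash
python3 -m creep '[{"x":0,"y":0,"z":2,"roll":0},{"x":0,"y":0,"z":0,"roll":0}]' - | egrep "eef|wrist"; python3 -m creep '[{"x":0,"y":0,"z":2,"roll":0},{"x":0,"y":0,"z":0,"roll":0}]' - | egrep "eef|wrist"; python3 -m creep '[{"x":0,"y":0,"z":2,"roll":0},{"x":0,"y":0,"z":0,"roll":0}]' - | egrep "eef|wrist"
```

```text
eef_pos: [0.4352, 0.1903, 0.0615]
wrist_force: [-0.2, -0.0, 0.2]
eef_pos: [0.4351, 0.1903, 0.0595]
wrist_force: [0.0, 0.4, -0.6]
eef_pos: [0.4351, 0.1904, 0.0575]
wrist_force: [-0.2, 0.3, 0.0]
```

```bash
python3 -m creep '[{"x":0,"y":0,"z":2,"roll":0},{"x":0,"y":0,"z":0,"roll":0}]' - | egrep "eef|wrist"; python3 -m creep '[{"x":0,"y":0,"z":2,"roll":0},{"x":0,"y":0,"z":0,"roll":0}]' - | egrep "eef|wrist"
python3 - <<'E'
from h import *
a=capture("scene");b=capture("top")
A=a["img"][190:280,190:290];B=b["img"][230:320,220:320]
cv2.imwrite("pics/c5.png",cv2.cvtColor(cv2.resize(np.hstack([A,B]),None,fx=4,fy=4,interpolation=2),cv2.COLOR_RGB2BGR))
E
```

```text
eef_pos: [0.4353, 0.1904, 0.0556]
wrist_force: [0.1, -0.4, -0.9]
eef_pos: [0.4354, 0.1905, 0.0554]
wrist_force: [-3.9, -1.5, 21.1]
```

View pics/c5.png

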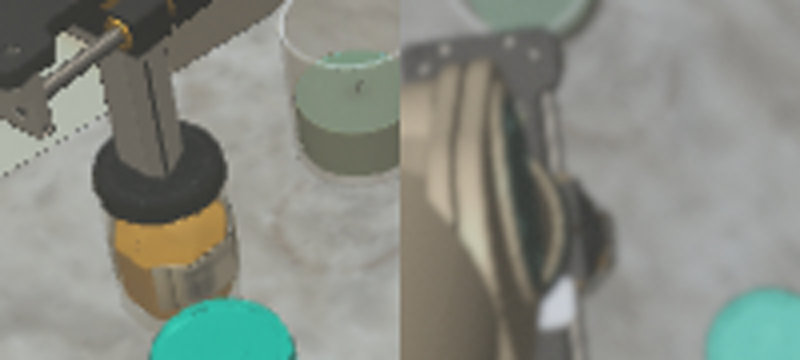

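```bash
python3 -m creep '[{"x":0,"y":0,"z":-30,"roll":0},{"x":0,"y":0,"z":-40,"roll":0},{"x":0,"y":0,"z":0,"roll":0}]' 1 | egrep "eef|wrist"
python3 - <<'E'
from h import *
a=capture("scene")
print("contact",ray(a,228,234,.094),"raised",ray(a,219,192.6,.1546+.0385), "lid now",ray(a,190+160/4,190+165/4,.094))
E
```

```text
eef_pos: [0.4373, 0.1913, 0.1259]
wrist_force: [0.6, 1.0, 0.5]
contact [0.43000804 0.18314206 0.094     ] raised [0.43085757 0.18674378 0.1931    ] lid now [0.43725357 0.18632481 0.094     ]
```

The lid contact gives the bias: the real tip is 38.5 mm above the reported z, and x and y agree. I'll now grasp the jar with that correction.

```bash
python3 -m creep '[{"x":-4,"y":0,"z":0,"roll":0},{"x":0,"y":0,"z":0,"roll":0},{"x":0,"y":0,"z":0,"roll":0},{"x":0,"y":0,"z":0,"roll":0},{"x":0,"y":0,"z":0,"roll":0},{"x":0,"y":0,"z":0,"roll":0},{"x":0,"y":0,"z":0,"roll":0}]' 1; python3 -m creep '[{"x":0,"y":0,"z":25,"roll":0},{"x":0,"y":0,"z":30,"roll":0},{"x":0,"y":0,"z":25,"roll":0},{"x":0,"y":0,"z":17,"roll":0},{"x":0,"y":0,"z":0,"roll":0},{"x":0,"y":0,"z":0,"roll":0}]' 1;  python3 -m creep '[{"x":0,"y":0,"z":0,"roll":0},{"x":0,"y":0,"z":0,"roll":0},{"x":0,"y":0,"z":0,"roll":0},{"x":0,"y":0,"z":0,"roll":0},{"x":0,"y":0,"z":0,"roll":0},{"x":0,"y":0,"z":0,"roll":0}]' -1
```

```text
time_s: 9.98
eef_pos: [0.4359, 0.1865, 0.1237]
tool_rot: [2.051, 2.38, 0.0]
wrist_force: [0.0, -1.2, 0.1]
opening: 0.0939
grip_force: 0.0
time_s: 10.72
eef_pos: [0.4364, 0.1866, 0.0272]
tool_rot: [2.051, 2.379, 0.001]
wrist_force: [0.4, 0.9, -0.1]
opening: 0.0942
grip_force: 0.0
time_s: 11.48
eef_pos: [0.4371, 0.1867, 0.0271]
tool_rot: [2.051, 2.379, 0.003]
wrist_force: [2.3, 1.1, 5.2]
opening: 0.0625
grip_force: 30.0
```

```bash
python3 - <<'E'
from h import *
b=capture("top");a=capture("scene");p=[.5466,-.0100,.1476]
def V(X): d=X[:2]-np.array(p[:2]);c,s=np.cos(p[2]),np.sin(p[2]);return (np.array([c*d[0]+s*d[1],-s*d[0]+c*d[1]])*1000).round(1)
T=lambda x,y,z:V(ray(b,x/2.5+190,y/2.5+110,z)); S=lambda x,y,z:V(ray(a,x/2.8+180,y/2.8+160,z))
print("jaw front",T(459,287,.058),T(466,345,.058),S(493,377,.058),S(525,312,.058))
print("V ends top",T(395,282,.058),T(402,366,.058),"inner",T(367,318,.058),T(368,335,.058),S(470,264,.058),S(410,285,.058))
E
python3 -m creep '[{"x":0,"y":0,"z":-10,"roll":0},{"x":0,"y":0,"z":-25,"roll":0},{"x":0,"y":0,"z":-25,"roll":0},{"x":0,"y":0,"z":-15,"roll":0},{"x":-15,"y":5,"z":0,"roll":0},{"x":-30,"y":11,"z":0,"roll":0},{"x":-35,"y":13.5,"z":0,"roll":0},{"x":-35,"y":13.5,"z":0,"roll":0},{"x":-35,"y":13.5,"z":0,"roll":0},{"x":-30,"y":11,"z":0,"roll":0},{"x":-22,"y":7.5,"z":0,"roll":0},{"x":-12,"y":4,"z":0,"roll":0},{"x":0,"y":0,"z":0,"roll":0},{"x":0,"y":0,"z":0,"roll":0},{"x":0,"y":0,"z":0,"roll":0}]' -
python3 - <<'E'
from h import *
a=capture("scene");b=capture("top")
A=a["img"][170:350,270:450];B=b["img"][150:330,260:440]
cv2.imwrite("pics/c6.png",cv2.cvtColor(cv2.resize(np.hstack([A,B]),(800,400),interpolation=2),cv2.COLOR_RGB2BGR))
E
```

```text
jaw front [ 21.8 -38.5] [-26.3 -37.2] [-41.8 -53. ] [ 16.  -41.2]
V ends top [33.  12.9] [-36.3  17. ] inner [ 6.6 39.8] [-7.4 40.9] [30.7 12. ] [-9.  34.4]
time_s: 13.45
eef_pos: [0.545, -0.0123, 0.1016]
tool_rot: [-2.048, -2.381, -0.0]
wrist_force: [0.4, 0.4, -2.3]
opening: 0.0626
grip_force: 30.0
```

View pics/c6.png

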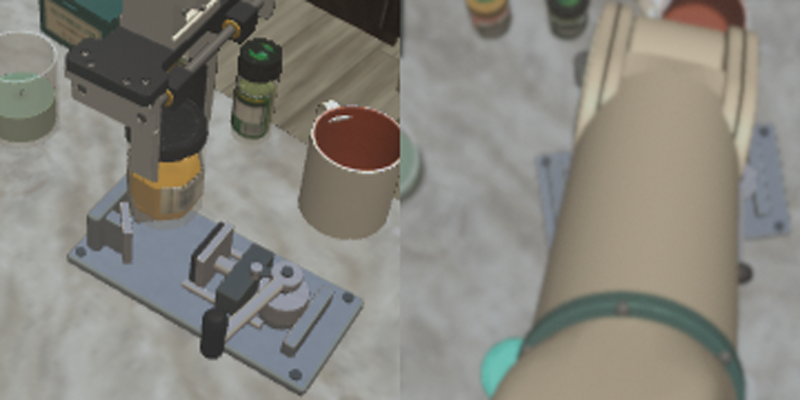

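The jar is held upright above the place between the jaws. The flat jaw's face measures about 38 mm from the origin, so the jar has room to go down. I'll lower it and check the wrist force.

```bash
python3 -m creep '[{"x":-1.5,"y":1,"z":5,"roll":0},{"x":0,"y":0,"z":10,"roll":0},{"x":0,"y":0,"z":5,"roll":0},{"x":0,"y":0,"z":0,"roll":0}]' - | egrep "eef|wrist"; python3 -m creep '[{"x":0,"y":0,"z":8,"roll":0},{"x":0,"y":0,"z":0,"roll":0}]' - | egrep "eef|wrist"
```

```text
eef_pos: [0.5462, -0.0149, 0.0809]
wrist_force: [-0.5, 0.6, -2.9]
eef_pos: [0.5462, -0.0149, 0.0731]
wrist_force: [-1.1, 0.1, -3.1]
```

```bash
python3 -m creep '[{"x":0,"y":0,"z":10,"roll":0},{"x":0,"y":0,"z":10,"roll":0},{"x":0,"y":0,"z":8,"roll":0},{"x":0,"y":0,"z":0,"roll":0}]' - | egrep "eef|wrist"; python3 -m creep '[{"x":0,"y":0,"z":2,"roll":0},{"x":0,"y":0,"z":0,"roll":0}]' - | egrep "eef|wrist";  python3 -m creep '[{"x":0,"y":0,"z":1.5,"roll":0},{"x":0,"y":0,"z":0,"roll":0}]' - | egrep "eef|wrist"; python3 -m creep '[{"x":0,"y":0,"z":1,"roll":0},{"x":0,"y":0,"z":0,"roll":0}]' - | egrep "eef|wrist"
```

```text
eef_pos: [0.5462, -0.015, 0.0448]
wrist_force: [-0.4, 0.3, -2.2]
eef_pos: [0.5468, -0.0149, 0.0437]
wrist_force: [-0.4, 0.3, -2.6]
eef_pos: [0.5468, -0.0149, 0.0422]
wrist_force: [0.6, -0.3, -3.0]
eef_pos: [0.5467, -0.0149, 0.0411]
wrist_force: [0.4, -0.6, -2.5]
```

```bash
python3 -m creep '[{"x":0,"y":0,"z":1,"roll":0},{"x":0,"y":0,"z":0,"roll":0}]' - | egrep "eef|wrist"; python3 -m creep '[{"x":0,"y":0,"z":1,"roll":0},{"x":0,"y":0,"z":0,"roll":0}]' - | egrep "eef|wrist"
```

```text
eef_pos: [0.5467, -0.0149, 0.0401]
wrist_force: [-0.2, 0.6, -2.6]
eef_pos: [0.5469, -0.0149, 0.0392]
wrist_force: [-0.5, 0.2, -2.8]
```

```bash
python3 -m creep '[{"x":0,"y":0,"z":0.5,"roll":0},{"x":0,"y":0,"z":0,"roll":0}]' - | egrep "eef|wrist"
```

```text
eef_pos: [0.5469, -0.015, 0.039]
wrist_force: [-1.4, 0.2, 2.6]
```

Contact with the plate shows as the force going from -2.8 to +2.6 N. I'll release the jar and rise clear.

```bash
python3 -m creep '[{"x":0,"y":0,"z":0,"roll":0},{"x":0,"y":0,"z":0,"roll":0},{"x":0,"y":0,"z":0,"roll":0},{"x":0,"y":0,"z":0,"roll":0},{"x":0,"y":0,"z":0,"roll":0},{"x":0,"y":0,"z":0,"roll":0}]' 0.9; python3 -m creep '[{"x":0,"y":0,"z":-10,"roll":0},{"x":0,"y":0,"z":-20,"roll":0},{"x":0,"y":0,"z":-25,"roll":0},{"x":0,"y":0,"z":-10,"roll":0},{"x":0,"y":0,"z":0,"roll":0}]' -
python3 - <<'E'
from h import *
print(get_state()["joint_pos"])
a=capture("scene")
A=a["img"][200:350,290:440]
cv2.imwrite("pics/c7.png",cv2.cvtColor(cv2.resize(A,(600,600),interpolation=2),cv2.COLOR_RGB2BGR))
E
```

```text
time_s: 17.05
eef_pos: [0.5468, -0.0149, 0.0386]
tool_rot: [-2.051, -2.38, 0.0]
wrist_force: [1.4, -0.4, -0.3]
opening: 0.0892
grip_force: 0.0
time_s: 17.68
eef_pos: [0.5473, -0.0149, 0.1044]
tool_rot: [2.05, 2.379, 0.002]
wrist_force: [0.3, 0.4, -0.1]
opening: 0.089
grip_force: 0.0
[-0.20742081  0.57771838  0.27746576  1.87793003 -0.23043642  0.71530046
  0.35002041]
```

View pics/c7.png

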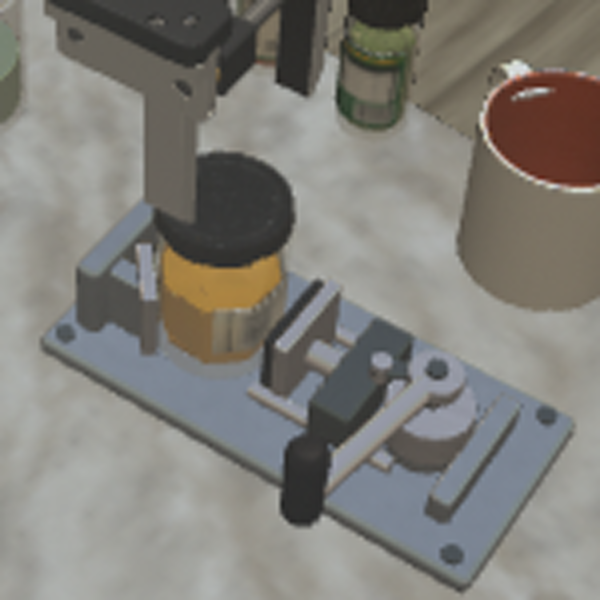

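The jar stands upright between the jaws with clear gaps, and the knob is still in its open place. I'll shut the fingers and set them beside the knob on its +y side.

```bash
python3 -m creep '[{"x":0,"y":0,"z":0,"roll":6.1},{"x":0,"y":0,"z":0,"roll":6.1},{"x":-12,"y":-12,"z":0,"roll":0},{"x":-22,"y":-21.5,"z":0,"roll":0},{"x":-22,"y":-21.5,"z":0,"roll":0},{"x":-11.5,"y":-11.5,"z":0,"roll":0},{"x":0,"y":0,"z":0,"roll":0},{"x":0,"y":0,"z":0,"roll":0},{"x":0,"y":0,"z":0,"roll":0},{"x":0,"y":0,"z":20,"roll":0},{"x":0,"y":0,"z":25,"roll":0},{"x":0,"y":0,"z":20,"roll":0},{"x":0,"y":0,"z":6,"roll":0},{"x":0,"y":0,"z":0,"roll":0},{"x":0,"y":0,"z":0,"roll":0}]' -1; python3 -c "
from h import *
print(get_state()['joint_pos'].round(2) if hasattr(get_state()['joint_pos'],'round') else get_state()['joint_pos'])
a=capture('scene')
A=a['img'][200:350,290:440]
cv2.imwrite('pics/c8.png',cv2.cvtColor(cv2.resize(A,(600,600),interpolation=2),cv2.COLOR_RGB2BGR))"
```

```text
time_s: 19.6
eef_pos: [0.4768, -0.078, 0.0333]
tool_rot: [2.291, 2.148, 0.001]
wrist_force: [0.0, 0.1, -0.0]
opening: 0.0004
grip_force: 0.0
[-0.07  0.63  0.25  2.1  -0.34  0.45  0.38]
```

View pics/c8.png

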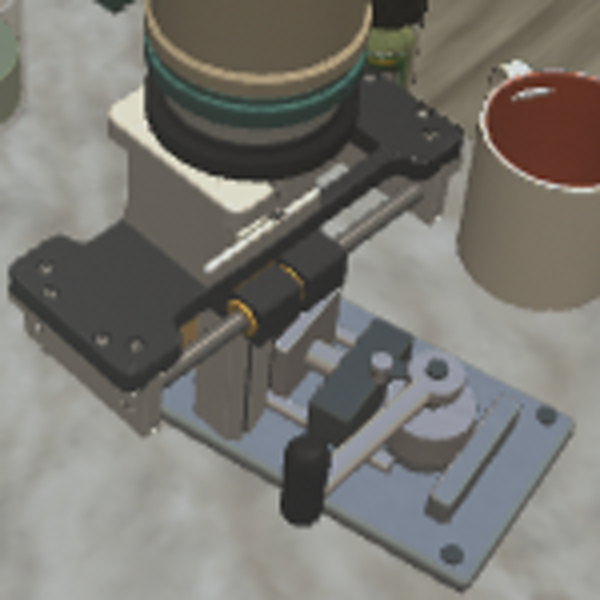

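The shut fingers stand beside the knob on its +y side with a small gap and at the right height. I'll approach the knob gently.

```bash
python3 -m creep '[{"x":-7,"y":0,"z":0,"roll":0},{"x":-7,"y":0,"z":0,"roll":0},{"x":-2,"y":0,"z":0,"roll":0},{"x":-2,"y":0,"z":0,"roll":0}]' - | egrep "eef|wrist"; python3 -m creep '[{"x":-2,"y":0,"z":0,"roll":0},{"x":-2,"y":0,"z":0,"roll":0}]' - | egrep "eef|wrist"; python3 -m creep '[{"x":-3.15,"y":-0.6,"z":0,"roll":-2},{"x":-3.15,"y":-0.6,"z":0,"roll":-2},{"x":-3.15,"y":-0.6,"z":0,"roll":-2},{"x":-3.15,"y":-0.6,"z":0,"roll":-2}]' - | egrep "eef|wrist"; python3 -c "
from h import *
print(np.round(get_state()['joint_pos'],2))
c=capture('scene')
for q in ('knob','lever'):
  for d in trace(c,q)[:2]: print(q,d['p'],d['bbox'])"
```

```text
eef_pos: [0.4748, -0.0962, 0.0327]
wrist_force: [0.6, 0.3, 0.5]
eef_pos: [0.4746, -0.0999, 0.0326]
wrist_force: [0.2, -0.3, 0.3]
eef_pos: [0.4721, -0.1126, 0.0327]
wrist_force: [1.0, 1.3, 0.1]
[ 0.04  0.63  0.21  2.09 -0.28  0.45  0.53]
knob 0.57 [365.8, 291.4, 404.5, 336.7]
lever 0.79 [369.1, 287.2, 403.0, 333.5]
```

```bash
python3 -m creep '[{"x":-3.15,"y":-0.58,"z":0,"roll":-2},{"x":-3.15,"y":-0.58,"z":0,"roll":-2},{"x":-3.15,"y":-0.58,"z":0,"roll":-2},{"x":-3.15,"y":-0.58,"z":0,"roll":-2},{"x":-3.15,"y":-0.58,"z":0,"roll":-2},{"x":-3.15,"y":-0.58,"z":0,"roll":-2},{"x":-3.15,"y":-0.58,"z":0,"roll":-2},{"x":-3.15,"y":-0.58,"z":0,"roll":-2}]' - | egrep "eef|rot|wrist"; python3 -m creep '[{"x":-3.15,"y":-0.58,"z":0,"roll":-2},{"x":-3.15,"y":-0.58,"z":0,"roll":-2},{"x":-3.15,"y":-0.58,"z":0,"roll":-2},{"x":-3.15,"y":-0.58,"z":0,"roll":-2},{"x":-3.15,"y":-0.58,"z":0,"roll":-2},{"x":-3.15,"y":-0.58,"z":0,"roll":-2}]' - | egrep "eef|rot|wrist"
cat > k.py <<'E'
from h import *
s=get_state();P=np.array([.5635,-.1237]);e=np.array(s["eef_pos"][:2])-P
from scipy.spatial.transform import Rotation as R
M=R.from_rotvec(s["tool_rot"]).as_matrix()
f=np.array(s["wrist_force"])
v=-M[:2,:2].T@e*1000
print("pivot in tool (want -18,90):",v.round(1),"theta",(np.degrees(np.arctan2(M[1,1],M[0,1]))+180)%360,"Ftool",(M.T@f).round(1),"j7",round(s["joint_pos"][6],2),"t",s["time_s"])
E
python3 k.py
```

```text
eef_pos: [0.4724, -0.1382, 0.0326]
tool_rot: [-1.793, -2.58, -0.0]
wrist_force: [-0.3, 1.8, 0.5]
eef_pos: [0.4771, -0.1561, 0.0326]
tool_rot: [-1.512, -2.753, -0.001]
wrist_force: [-0.1, 2.5, 0.7]
pivot in tool (want -18,90): [-19.   90.3] theta 212.43947322532563 Ftool [ 2.2  1.2 -0.7] j7 0.92 t 22.8
```

```bash
R='' ; python3 -m creep '[{"x":-3.15,"y":-0.6,"z":0,"roll":-2},{"x":-3.15,"y":-0.6,"z":0,"roll":-2},{"x":-3.15,"y":-0.6,"z":0,"roll":-2}]' - >/dev/null; python3 k.py;  python3 -m creep '[{"x":-3.15,"y":-0.6,"z":0,"roll":-2},{"x":-3.15,"y":-0.6,"z":0,"roll":-2},{"x":-3.15,"y":-0.6,"z":0,"roll":-2}]' - >/dev/null; python3 k.py;  python3 -m creep '[{"x":-3.15,"y":-0.6,"z":0,"roll":-2},{"x":-3.15,"y":-0.6,"z":0,"roll":-2},{"x":-3.15,"y":-0.6,"z":0,"roll":-2}]' - >/dev/null; python3 k.py; python3 -m creep '[{"x":-3.15,"y":-0.6,"z":0,"roll":-2},{"x":-3.15,"y":-0.6,"z":0,"roll":-2}]' - >/dev/null; python3 k.py
```

```text
pivot in tool (want -18,90): [-18.7  90.3] theta 218.42825600589617 Ftool [ 3.3  3.5 -0.5] j7 1.0 t 23.175
pivot in tool (want -18,90): [-18.7  90.6] theta 224.41955530224956 Ftool [3.4 2.6 0.2] j7 1.08 t 23.55
pivot in tool (want -18,90): [-19.7  90.6] theta 230.41683063531966 Ftool [ 7.4  2.7 -3.4] j7 1.16 t 23.925
pivot in tool (want -18,90): [-23.4  90.3] theta 234.47580498515825 Ftool [11.   4.1 -7.8] j7 1.21 t 24.175
```

```bash
python3 -m creep '[{"x":0,"y":0,"z":0,"roll":0}]' -; python3 k.py; python3 -m creep '[{"x":0,"y":0,"z":0,"roll":0},{"x":0,"y":0,"z":0,"roll":0}]' -;python3 k.py
```

```text
time_s: 24.3
eef_pos: [0.4923, -0.1839, 0.0322]
tool_rot: [-0.958, -2.984, -0.002]
wrist_force: [-4.9, 9.6, 5.8]
opening: 0.0007
grip_force: 5.0
pivot in tool (want -18,90): [-22.9  90.4] theta 234.41481996073225 Ftool [ 9.6  5.  -5.8] j7 1.21 t 24.3
time_s: 24.55
eef_pos: [0.4923, -0.1839, 0.0323]
tool_rot: [-0.958, -2.984, -0.002]
wrist_force: [-5.3, 8.9, 5.6]
opening: 0.0006
grip_force: 5.0
pivot in tool (want -18,90): [-22.9  90.4] theta 234.4028032871952 Ftool [ 9.6  4.1 -5.6] j7 1.21 t 24.55
```

```bash
python3 -m creep '[{"x":0,"y":0.8,"z":-1,"roll":0},{"x":0,"y":0.7,"z":-1,"roll":0},{"x":0,"y":0,"z":0,"roll":0}]' -|egrep eef; python3 k.py
```

```text
eef_pos: [0.4907, -0.1825, 0.0328]
pivot in tool (want -18,90): [-25.   90.2] theta 234.38525161724965 Ftool [9.6 3.2 4. ] j7 1.21 t 24.925
```

```bash
python3 -m creep '[{"x":-3.15,"y":0.3,"z":0.7,"roll":-2},{"x":-3.15,"y":-0.6,"z":0,"roll":-2}]' - >/dev/null; python3 k.py;  python3 -m creep '[{"x":-3.15,"y":-0.6,"z":0,"roll":-2},{"x":-3.15,"y":-0.6,"z":0,"roll":-2}]' - >/dev/null; python3 k.py;  python3 -m creep '[{"x":-3.15,"y":-0.6,"z":0,"roll":-2},{"x":-3.15,"y":-0.6,"z":0,"roll":-2}]' - >/dev/null; python3 k.py
```

```text
pivot in tool (want -18,90): [-25.6  90.1] theta 238.41299648961282 Ftool [13.5  1.5 -3.1] j7 1.26 t 25.175
pivot in tool (want -18,90): [-25.9  90. ] theta 242.39520832170686 Ftool [12.6 -0.  -2.6] j7 1.31 t 25.425
pivot in tool (want -18,90): [-26.   90.1] theta 246.3723510122859 Ftool [12.2  1.1 -4.1] j7 1.36 t 25.675
```

```bash
python3 -m creep '[{"x":-3.15,"y":-0.6,"z":-0.5,"roll":-2},{"x":-3.15,"y":-0.6,"z":0,"roll":-2}]' - >/dev/null; python3 k.py;  python3 -m creep '[{"x":-3.15,"y":-0.6,"z":0,"roll":-2},{"x":-3.15,"y":-0.6,"z":0,"roll":-2}]' - >/dev/null; python3 k.py;  python3 -m creep '[{"x":-3.15,"y":-0.6,"z":0,"roll":-2}]' - >/dev/null; python3 k.py;  python3 -m creep '[{"x":-3.15,"y":-0.6,"z":0,"roll":-2}]' - >/dev/null; python3 k.py
```

```text
pivot in tool (want -18,90): [-26.4  90. ] theta 250.35785291701484 Ftool [12.4  1.9 -1.4] j7 1.42 t 25.925
pivot in tool (want -18,90): [-25.9  90.2] theta 254.33792462603392 Ftool [11.1  1.9 -1.7] j7 1.47 t 26.175
pivot in tool (want -18,90): [-25.6  90.3] theta 256.32312118820823 Ftool [11.   1.9 -0.8] j7 1.49 t 26.3
pivot in tool (want -18,90): [-25.2  90.4] theta 258.31194807212546 Ftool [10.   1.2 -0.9] j7 1.52 t 26.425
```

Past the peak now, so I'll take smaller steps.

```bash
python3 -m creep '[{"x":-3.15,"y":-0.6,"z":0,"roll":-2}]' - >/dev/null; python3 k.py;  python3 -m creep '[{"x":-3.15,"y":-0.6,"z":0,"roll":-2}]' - >/dev/null; python3 k.py;  python3 -m creep '[{"x":-3.15,"y":-0.6,"z":0,"roll":-2}]' - >/dev/null; python3 k.py
```

```text
pivot in tool (want -18,90): [-24.6  90.5] theta 260.301616882932 Ftool [9.7 0.5 1.6] j7 1.55 t 26.55
pivot in tool (want -18,90): [-24.   90.7] theta 262.292258916576 Ftool [8.6 0.9 1.5] j7 1.57 t 26.675
pivot in tool (want -18,90): [-23.4  90.8] theta 264.2850573056149 Ftool [7.3 0.1 2.4] j7 1.6 t 26.8
```

```bash
python3 -m creep '[{"x":-3.15,"y":-0.6,"z":0.4,"roll":-2}]' - >/dev/null; python3 k.py;  python3 -m creep '[{"x":-3.15,"y":-0.6,"z":0,"roll":-2}]' - >/dev/null; python3 k.py;  python3 -m creep '[{"x":-1.57,"y":-0.3,"z":0,"roll":-1}]' - >/dev/null; python3 k.py;  python3 -m creep '[{"x":-1.57,"y":-0.3,"z":0,"roll":-1}]' - >/dev/null; python3 k.py
```

```text
pivot in tool (want -18,90): [-22.3  91. ] theta 266.28244083333146 Ftool [ 4.9 -0.4  0.6] j7 1.62 t 26.925
pivot in tool (want -18,90): [-21.2  91.3] theta 268.27777187699144 Ftool [ 4.2 -0.1  3.6] j7 1.65 t 27.05
pivot in tool (want -18,90): [-18.8  91. ] theta 269.24606784258975 Ftool [ 3.4 -1.3  1.2] j7 1.66 t 27.175
pivot in tool (want -18,90): [-16.5  90.1] theta 270.2827417419842 Ftool [ 0.8 -0.7 -0.1] j7 1.68 t 27.3
```

```bash
python3 -m creep '[{"x":0,"y":0,"z":0,"roll":0},{"x":0,"y":0,"z":0,"roll":0}]' - >/dev/null; python3 k.py
python3 - <<'E'
from h import *
for n in("scene","top"):
  c=capture(n);P=np.array([.5635,-.1237])
  for th in(262,266,270,274,278,282):
    t=np.radians(th); print(th,proj(c,[*(P+.09*np.array([np.cos(t),np.sin(t)])),.08]).round(1),end=" ")
  print()
  for q in("knob","lever"):
    for d in trace(c,q)[:2]:
      v,u=np.nonzero(d["pixels"]); print(n,q,round(d["p"],2),d["bbox"],u.mean().round(1),v.mean().round(1))
E
```

```text
pivot in tool (want -18,90): [-15.9  88.4] theta 270.3064826739686 Ftool [-0.3  0.   0.1] j7 1.67 t 27.55
262 [439.2 322.5] 266 [441.7 320.4] 270 [444.  318.2] 274 [446.  315.8] 278 [447.8 313.3] 282 [449.3 310.7] 
scene knob 0.78 [395.5, 290.5, 431.1, 316.9] 409.6 300.8
scene lever 0.58 [390.0, 288.6, 429.3, 316.2] 409.0 299.9
262 [458.3 235.5] 266 [458.5 232.4] 270 [458.6 229.3] 274 [458.4 226.2] 278 [458.  223.1] 282 [457.4 220.1] 
top knob 0.55 [406.3, 221.4, 457.6, 236.2] 426.5 227.5
top lever 0.5 [407.4, 219.9, 456.4, 237.6] 426.7 227.7
```

The contact force fell to zero and the tool is free, so it has snapped. I'll back off, rise and check the lever.

```bash
python3 -m creep '[{"x":5,"y":0,"z":0,"roll":0},{"x":10,"y":0,"z":0,"roll":0},{"x":5,"y":0,"z":0,"roll":0},{"x":0,"y":0,"z":0,"roll":0},{"x":0,"y":0,"z":-20,"roll":0},{"x":0,"y":0,"z":-40,"roll":0},{"x":0,"y":0,"z":-40,"roll":0},{"x":20,"y":-40,"z":0,"roll":0},{"x":40,"y":-50,"z":0,"roll":0},{"x":40,"y":-40,"z":0,"roll":0},{"x":0,"y":0,"z":0,"roll":0},{"x":0,"y":0,"z":0,"roll":0}]' -
python3 - <<'E'
from h import *
for n in("scene","top"):
  c=capture(n)
  save(c,f"pics/end_{n}.png")
  for q in("knob","lever","jar","jaw"):
    for d in trace(c,q)[:3]:
      v,u=np.nonzero(d["pixels"]); print(n,q,round(d["p"],2),d["bbox"],u.mean().round(1),v.mean().round(1))
E
```

```text
time_s: 29.35
eef_pos: [0.429, -0.3413, 0.1342]
tool_rot: [-0.008, 3.14, 0.001]
wrist_force: [1.3, 0.1, -0.4]
opening: 0.0005
grip_force: 0.0
scene knob 0.86 [393.7, 293.5, 427.1, 314.8] 409.6 300.8
scene knob 0.59 [350.0, 265.9, 372.7, 297.3] 360.9 280.7
scene knob 0.45 [300.8, 251.3, 430.5, 345.3] 371.8 301.6
scene jar 0.78 [328.3, 236.8, 364.9, 293.3] 343.9 264.0
scene jar 0.77 [225.2, 261.5, 268.4, 323.0] 247.5 292.7
scene jaw 0.62 [349.9, 269.6, 369.8, 295.4] 360.8 281.3
scene jaw 0.24 [283.5, 146.8, 338.5, 204.9] 312.4 174.5
top knob 0.95 [406.6, 218.2, 465.0, 236.3] 432.7 226.8
top lever 0.25 [341.4, 220.1, 370.7, 253.6] 356.5 236.1
top jar 0.82 [298.3, 298.9, 326.5, 337.8] 311.6 317.6
top jar 0.65 [342.9, 220.4, 368.6, 250.7] 356.6 235.7
top jaw 0.47 [370.6, 222.2, 378.1, 248.6] 374.6 236.6
```

Run:
```python
from h import *
c=capture("top"); print(ray(c,356.6,235.7,.106))
print(close_job())
```

```text
[ 0.54460174 -0.00768667  0.106     ]
the job is handed in; nothing more can be done
None
```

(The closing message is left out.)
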